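Find the autoclavable tub and send it to the autoclave

TASK

Only one of the two white tubs may go in the autoclave: the one with the round steam mark stamped under its base. With the fingertips, tip both tubs over onto a side so that their bases can be read; then push the marked one, still on its side, across the tape line to the autoclave's side (the robot's left) and leave it just past the tape, with no part of it on the near side. Leave the unmarked tub lying on the near side, pick nothing up, and do not disturb the other things on the counter.

Things in the scene. Friction and masses are not known exactly. Their poses are not given: they have to be found in the camera images.
- tub_marked: The tub with the mark. Open-topped white plastic tub, 72 mm (its x) by 130 mm (its y), 110 mm high (its z), about 160 g; rim (top 14 mm) and foot (lowest 12 mm) stand out 2.5 mm from the walls. Starts upright; origin at the centre of its underside, z up through the open top. Under its base, seen only when tipped, is a black ring 62 mm across with a bar and three strokes in it
- tub_plain: The other tub: same shape, size, colour and mass, origin and axes likewise; its base is blank. Either tub, pushed near the rim squarely on a 130 mm side, tips about the opposite foot edge (it slides if pushed low), and past about 40 degrees falls over by itself onto its 130 x 110 mm side
- tub_marked_center (a point): Centre of the marked tub's outer shape, half-way up (55 mm above the underside); 36 mm above the counter once it lies on its 130 mm side. Turns with the tub, same axes
- tub_plain_center (a point): Centre of the other tub's outer shape, likewise
- line: Strip of black tape flat on the counter, 460 mm long (its x) and 24 mm wide (its y), no thickness to speak of. Origin at its middle; its x runs along the tape, away from the robot; its y points to the autoclave's side (the robot's left). Both tubs start on the other side, the near side
- wipes: Round white wipes canister, 84 mm across and 150 mm high, loose, beside the right-hand tub; origin at the centre of its underside, z up. Not to be disturbed
- beaker: Small green plastic beaker, 68 mm across and 85 mm high, loose; origin at the centre of its underside, z up. Not to be disturbed
- pump: Clear pump bottle with white spout, 62 mm across and 172 mm high, loose; origin at the centre of its underside, z up. Not to be disturbed
Things that resemble listed ones, but are neither listed nor needed, are in the scene too. What is shaped like the tub_marked but orange is not meant. Leave any blue look-alike of the tub_plain alone.

How it is judged:
By the outcome, as a careful person would: the job done as asked, in the order asked, and still so for the second after the job is handed in, with the robot touching nothing.
It also fails if it takes over 72 s, if anything falls off the work surface, if the arm or the gripper's body presses on something with over 40 N, if the wrist force passes 120 N, or if a joint passes its speed limit or range.

ROBOT

A 7-joint arm with a two-finger parallel gripper is mounted at the origin on the work surface. World frame = base frame: x ahead of the robot, y to its left, z up, the work surface at z = 0. Lengths are in m, angles in rad, forces in N, time in s.
With the tool pointing down it reaches from about 0.4 to 0.85 m from the base axis. Payload 10.4 kg.
Tool frame: the origin (TCP) lies midway between the tips of the shut fingers; the grasp point (between the pads) lies 19 mm behind it; z points along the fingers, x is the direction in which the jaws open and shut, and the axes are right-handed (so a half turn about z gives the same grasp; the last joint's range is limited). The gripper opens to 85 mm and grips with 20 to 120 N. Pads are 22 mm wide; open, the fingers measure 114 mm over their backs; the gripper's body (76 mm by 85 mm) begins 54 mm behind the grasp point. The pads swing forward as they close: fully open they stand 13 mm farther back than shut.
Start: joints at [-0.023, 0.332, -0.065, 1.46, 0.022, 1.35, -0.088], TCP at [0.625, 0, 0.231] pointing down, gripper open.
Joint ranges: [-2.6, 2.6], [-0.5, 2.12], [-1.47, 1.34], [0.16, 2.42], [-1.27, 4.41], [0.06, 2.06], [-2.6, 2.6]. Speed limits (rad/s): [2.22, 2.22, 2.79, 2.79, 3.14, 3.14, 3.14].

INTERFACE

Orientations are given as a unit quaternion [x, y, z, w].
In Python, from workcell import manip, cams gives the robot as it stands.
- The arm moves only by the tool move_arm, never from a script. Its argument "moves" is a list of rows, each a list of 7 numbers: the turn, a rotation vector about the tool's x, y, z in degrees, then the shift along the tool's x, y, z in m, then the finger opening in m, from 0 to 0.0854. A call has 1 to 10 rows; each row is the pose to reach, as a shift and turn from the pose commanded when the call began, along the tool's axes at that moment; what a row does not reach only later rows make up. A row lasts 1/10 s, in which the tool goes at most 50 mm and 8.59 degrees, less where a joint would pass 70% of its speed; a pose out of reach is approached as far as the arm can. A call with a gripper value outside its range is refused whole. The fingers move at their own pace and stop on an object; "grip_force" is the grip in N (left out, the last holds). Time passes only in rows, so rows that repeat a pose let the fingers close. It gives the time, the measured TCP pose, the force and the opening at its end, in the units of the state.
- manip.get_obs(): the state, without advancing time (a new reading comes with each control period).
- cams.camera(name): name is "scene" or "side" or "wrist"; returns the picture (384x512x3 uint8, red, green, blue); there is no depth.
- cams.camera_params(name): a dict with "fx", "fy", "cx", "cy" (pixels), "xyz" and "rotation" of the camera in the world. Camera axes: x right, y up, looking along -z (the intrinsics and any distortion apply to the point x, -y, -z); pixel columns grow to the right and rows downward; lengths in m; the calibration is good to about 2 mm. A picture is of the moment at which its call begins: read the wrist's pose just before it. camera_params takes no time and is no camera call; for the wrist camera it gives the pose at the moment of the call.
- manip.hand_in(): hands the job in, once; it reports no verdict.
The state is a dict: "clock": time; "joint_pos": joint angles; "joint_velocities": joint speeds; "tau": joint torques, N m; "position": TCP position; "ee_rot": TCP orientation; "ft_force": force on the tool from outside, world axes, zero at the start; "torque": the same for the moment, N m; "grip_width": opening from 0.0 (shut) to 1.0 (fully open).
Only numpy, scipy, OpenCV 4.12 (cv2) and the standard library are available. Lean on these libraries where they do the work, as an engineer would, in place of code of your own. Each camera call takes 0.05 s, during which the arm holds its last target. There are 200 camera calls.

## Working session

There is one attempt and no reset: what is moved stays moved. The work goes in short steps, Python scripts to look and compute and a tool call to move; the robot and the scene stay as the last step left them, time stands still between calls to the robot, and variables do not carry over. Pictures are saved under pics/ and viewed, about 8 in all and at most 12, crops included, and the job is handed in when it is done.

Besides the shell and the picture viewer there is one more tool, called after "Request:" as name([rows], argument=value, ...), one row to a line, values as JSON. move_arm: Moves the arm, as the interface text tells. Its arguments: {"type":"object","properties":{"moves":{"type":"array","items":{"type":"array","items":{"type":"number"}}},"grip_force":{"type":"number"}},"required":["moves"]}

```bash
mkdir -p pics; cat > h.py <<'E'
from workcell import manip, cams
import numpy as np, cv2
def save(n,f): 
    im=cams.camera(n); cv2.imwrite('pics/'+f,im[:,:,::-1]); return im
def ray(n,u,v,P=None):
    P=P or cams.camera_params(n)
    d=np.array(P['rotation'])@np.array([(u-P['cx'])/P['fx'],-(v-P['cy'])/P['fy'],-1.])
    return np.array(P['xyz']),d
def at(n,u,v,z):
    o,d=ray(n,u,v); return (o+d*(z-o[2])/d[2]).round(4)
def proj(n,p):
    P=cams.camera_params(n); c=np.array(P['rotation']).T@(np.array(p)-P['xyz'])
    return (P['cx']+P['fx']*c[0]/-c[2],P['cy']-P['fy']*c[1]/-c[2])
E
python3 - <<'E'
from h import *
a=save('scene','a0.png');b=save('side','a1.png')
cv2.imwrite('pics/a.png',cv2.resize(a,None,fx=1.5,fy=1.5)[:,:,::-1])
cv2.imwrite('pics/b.png',cv2.resize(b,None,fx=1.5,fy=1.5)[:,:,::-1])
for n in('scene','side','wrist'):print(n,cams.camera_params(n))
print(manip.get_obs())
E
```

```text
scene {'fx': 350.0240765942085, 'fy': 350.0240765942085, 'cx': 254.23215178511103, 'cy': 191.5465258416272, 'xyz': array([ 1.14811317, -0.29931743,  0.76539122]), 'rotation': array([0.29040063, 0.17797669, 0.48022339, 0.80831755])}
side {'fx': 489.9920568078734, 'fy': 489.9920568078734, 'cx': 255.11959238232413, 'cy': 186.24365235756125, 'xyz': array([0.45182773, 1.01971859, 0.67768798]), 'rotation': array([-0.05296079,  0.50427372,  0.85946559, -0.06497739])}
wrist {'fx': 290.52215555083103, 'fy': 290.52215555083103, 'cx': 252.49360756143602, 'cy': 199.00938291699498, 'xyz': array([0.62519108, 0.07491892, 0.37265468]), 'rotation': array([-1.48909108e-01,  1.09041020e-03, -5.08240181e-04,  9.88850156e-01])}
{'clock': 0.1, 'joint_pos': array([-0.02265602,  0.33283169, -0.06470727,  1.46083174,  0.02156817,
        1.34987617, -0.08845199]), 'joint_velocities': array([ 1.74864601e-03, -1.03260706e-03,  2.02900701e-03, -2.02364271e-04,
       -6.68604394e-04,  5.05151128e-04,  5.06868816e-07]), 'tau': array([ 9.25707973e-04, -6.26745987e+01,  4.87730233e-02, -3.92438293e+01,
        1.62844139e-02,  6.89412060e-03, -5.92459219e-05]), 'position': array([6.24681518e-01, 4.82559066e-05, 2.30593338e-01]), 'ee_rot': array([ 9.99999802e-01,  6.12959385e-05, -6.26599137e-04,  1.04087874e-05]), 'ft_force': array([ 0.02348159,  0.55941075, -0.50240934]), 'torque': array([-0.02627209,  0.04298952, -0.03192876]), 'grip_width': 1.0015649137790328}
```

View pics/a.png

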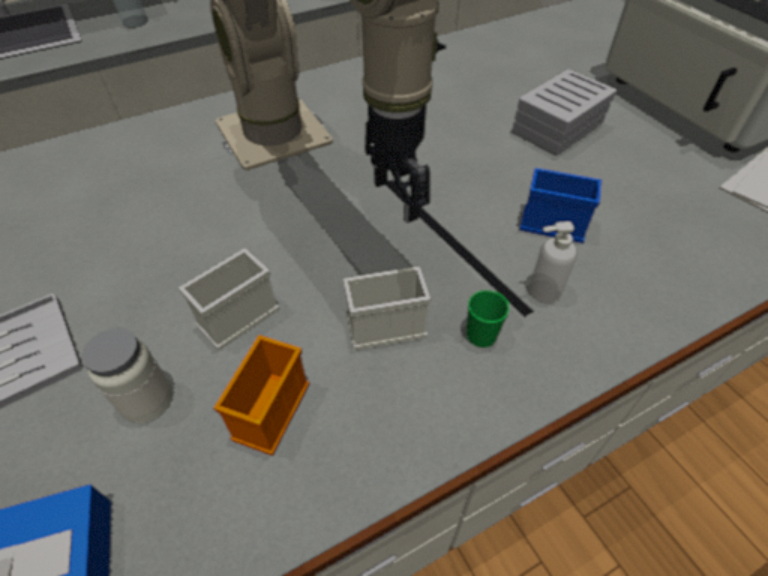

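View pics/b.png

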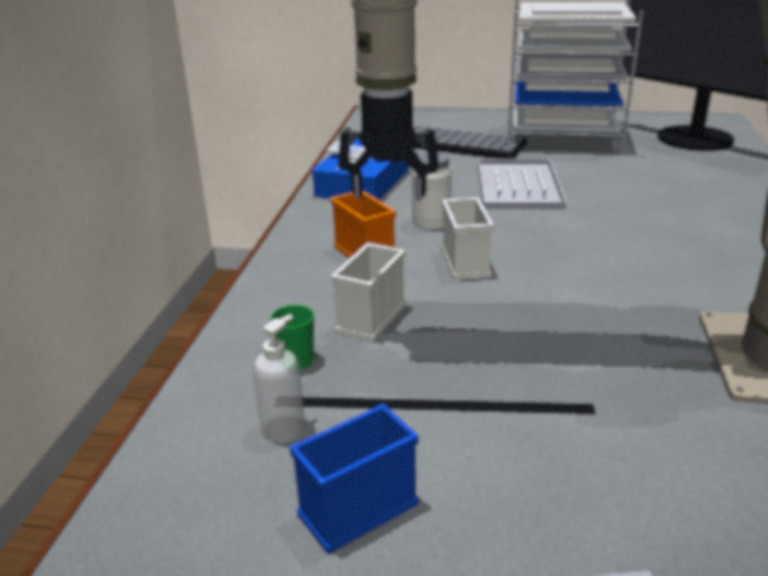

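```bash
sed -i "s/^import numpy as np, cv2/&\nfrom scipy.spatial.transform import Rotation as R/; s/np.array(P\['rotation'\])/R.from_quat(P['rotation']).as_matrix()/g" h.py
python3 - <<'E'
from h import *
def pts(l,n,z,*uv):
    q=np.array([at(n,u/1.5,v/1.5,z)[:2] for u,v in uv]);print(l,n,q.tolist(),'mean',q.mean(0).round(3),'edges',[np.linalg.norm(q[i]-q[i-1]).round(3) for i in range(len(q))], [np.degrees(np.arctan2(*(q[i]-q[i-1])[::-1])).round(0) for i in range(len(q))])
pts('T1','scene',.11,(345,283),(421,270),(429,297),(350,310))
pts('T2','scene',.11,(181,289),(241,253),(271,274),(202,310))
pts('T1','side',.11,(334,275),(367,243),(404,251),(373,283))
pts('T2','side',.11,(443,200),(480,197),(492,226),(457,230))
pts('orange','scene',.11,(258,338),(302,349),(271,413),(220,405))
pts('blue','side',.11,(292,450),(383,409),(417,438),(318,475))
pts('tape','scene',0,(388,178),(529,312)); pts('tape','side',0,(278,402),(593,408))
pts('beaker rim','scene',.085,(467,303),(508,303));pts('beakerrim','side',.085,(272,315),(314,315))
pts('wipes top','scene',.15,(84,352),(139,352));
pts('pump base','scene',.0,(532,288),(562,288));pts('pump base','side',.0,(262,425),(303,425))
im=cv2.imread('pics/a0.png')[150:310,100:360];cv2.imwrite('pics/c.png',cv2.resize(im,None,fx=3,fy=3,interpolation=cv2.INTER_CUBIC))
E
```

```text
T1 scene [[0.6278, -0.0923], [0.6633, 0.0314], [0.719, 0.0126], [0.6816, -0.1097]] mean [ 0.673 -0.04 ] edges [np.float64(0.057), np.float64(0.129), np.float64(0.059), np.float64(0.128)] [np.float64(162.0), np.float64(74.0), np.float64(-19.0), np.float64(-107.0)]
T2 scene [[0.5105, -0.3321], [0.4801, -0.22], [0.5506, -0.1918], [0.5693, -0.3142]] mean [ 0.528 -0.265] edges [np.float64(0.061), np.float64(0.116), np.float64(0.076), np.float64(0.124)] [np.float64(-163.0), np.float64(105.0), np.float64(22.0), np.float64(-81.0)]
T1 side [[0.7152, 0.01], [0.6836, -0.1108], [0.6151, -0.0877], [0.648, 0.0283]] mean [ 0.665 -0.04 ] edges [np.float64(0.07), np.float64(0.125), np.float64(0.072), np.float64(0.121)] [np.float64(-15.0), np.float64(-105.0), np.float64(161.0), np.float64(74.0)]
T2 side [[0.57, -0.3155], [0.4991, -0.3382], [0.4707, -0.2052], [0.5321, -0.1813]] mean [ 0.518 -0.26 ] edges [np.float64(0.139), np.float64(0.074), np.float64(0.136), np.float64(0.066)] [np.float64(-74.0), np.float64(-162.0), np.float64(102.0), np.float64(21.0)]
orange scene [[0.6625, -0.2549], [0.7126, -0.20
[... 859 characters left out ...]
 [np.float64(0.067), np.float64(0.067)] [np.float64(-119.0), np.float64(61.0)]
beakerrim side [[0.7934, 0.1022], [0.729, 0.0942]] mean [0.761 0.098] edges [np.float64(0.065), np.float64(0.065)] [np.float64(7.0), np.float64(-173.0)]
wipes top scene [[0.5977, -0.4786], [0.6347, -0.4111]] mean [ 0.616 -0.445] edges [np.float64(0.077), np.float64(0.077)] [np.float64(-119.0), np.float64(61.0)]
pump base scene [[0.7221, 0.2469], [0.7493, 0.2964]] mean [0.736 0.272] edges [np.float64(0.056), np.float64(0.056)] [np.float64(-119.0), np.float64(61.0)]
pump base side [[0.7695, 0.2568], [0.712, 0.2489]] mean [0.741 0.253] edges [np.float64(0.058), np.float64(0.058)] [np.float64(8.0), np.float64(-172.0)]
```

View pics/c.png

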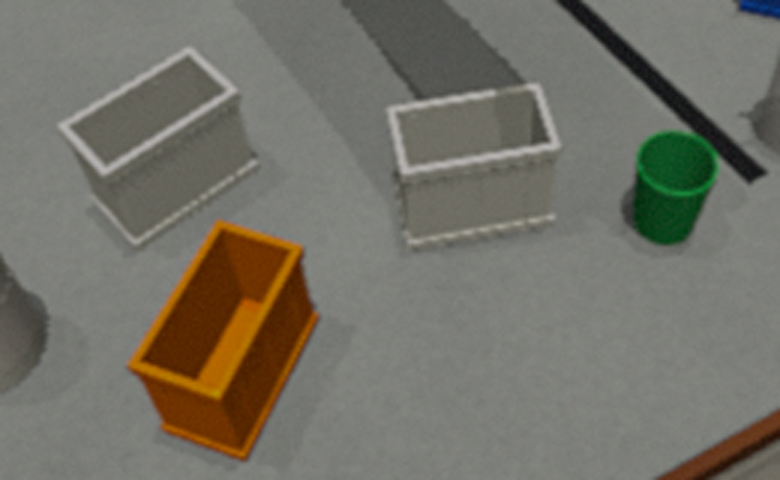

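Candidates, as pixels in the 1.5x scene view:
- White tub T1 at (387,307) and white tub T2 at (230,297). These are the two I want.
- Orange tub at (262,395) and blue tub at (563,205). Both are look-alikes to leave alone.

The crop confirms the two white ones. Their rim edges measure about 0.065 × 0.127, which fits the given size. I'll tip T1 toward the robot from its far side, with the fingers open so both press its face.

Request:
move_arm([
  [0,0,-74,0.12,0.063,0,0.085],
  [0,0,-74,0.12,0.063,0,0.085],
  [0,0,-74,0.12,0.063,0,0.085],
  [0,0,-74,0.12,0.063,0,0.085],
  [0,0,-74,0.12,0.063,0,0.085],
  [0,0,-74,0.12,0.063,0,0.085],
  [0,0,-74,0.12,0.063,0,0.085],
  [0,0,-74,0.12,0.063,0,0.085],
  [0,0,-74,0.12,0.063,0,0.085],
  [0,0,-74,0.12,0.063,0,0.085],
])

```text
clock: 1.1
position: [0.7448, -0.0631, 0.2306]
ee_rot: [0.798, 0.602, -0.0, -0.0]
ft_force: [0.2, -0.2, -0.6]
grip_width: 0.993
```

Request:
move_arm([
  [0,0,0,0,0,0.05,0.085],
  [0,0,0,0,0,0.1,0.085],
  [0,0,0,0,0,0.145,0.085],
  [0,0,0,0,0,0.145,0.085],
  [0,0,0,0,-0.012,0.145,0.085],
  [0,0,0,0,-0.024,0.145,0.085],
  [0,0,0,0,-0.032,0.145,0.085],
  [0,0,0,0,-0.04,0.144,0.085],
  [0,0,0,0,-0.048,0.142,0.085],
  [0,0,0,0,-0.056,0.14,0.085],
])

```text
clock: 2.1
position: [0.6911, -0.0475, 0.0923]
ee_rot: [0.799, 0.602, 0.0, 0.0]
ft_force: [0.5, 0.0, 0.7]
grip_width: 0.994
```

```bash
python3 - <<'E'
from h import *
a=save('scene','d0.png');b=save('side','d1.png')
c=np.hstack([a[130:320,60:390],b[80:270,130:460]]);cv2.imwrite('pics/d.png',cv2.resize(c,(800,230*1),interpolation=cv2.INTER_CUBIC)[:,:,::-1])
E
```

```text
(no output)
```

View pics/d.png

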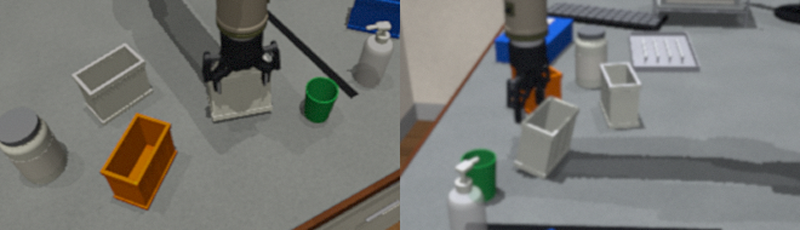

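T1 is tilting cleanly: in the side half, at (545,135), it leans toward the robot by about 20°. I'll carry on with the same push.

Request:
move_arm([
  [0,0,0,0,-0.008,-0.002,0.085],
  [0,0,0,0,-0.016,-0.004,0.085],
  [0,0,0,0,-0.024,-0.006,0.085],
  [0,0,0,0,-0.032,-0.008,0.085],
  [0,0,0,0,-0.04,-0.01,0.085],
  [0,0,0,0,-0.048,-0.012,0.085],
  [0,0,0,0,-0.052,-0.014,0.085],
  [0,0,0,0,-0.052,-0.014,0.085],
  [0,0,0,0,-0.02,-0.1,0.085],
  [0,0,0,0,0,-0.15,0.085],
])

```text
clock: 3.2
position: [0.6747, -0.0431, 0.1989]
ee_rot: [0.799, 0.602, -0.001, -0.001]
ft_force: [1.6, 0.1, 0.2]
grip_width: 0.998
```

Request:
move_arm([
  [0,0,-30,-0.215,-0.037,0,0.085],
  [0,0,-30,-0.215,-0.037,0,0.085],
  [0,0,-30,-0.215,-0.037,0,0.085],
  [0,0,-30,-0.215,-0.037,0,0.085],
  [0,0,-30,-0.215,-0.037,0,0.085],
  [0,0,-30,-0.215,-0.037,0,0.085],
  [0,0,-30,-0.215,-0.037,0,0.085],
])

```text
clock: 3.9
position: [0.5807, -0.2393, 0.1988]
ee_rot: [0.616, 0.788, 0.0, 0.0]
ft_force: [0.8, 0.4, 0.8]
grip_width: 0.99
```

```bash
python3 - <<'E'
from h import *
a=save('scene','e0.png');b=save('side','e1.png')
cv2.imwrite('pics/e.png',cv2.resize(np.hstack([a[100:330,60:400],b[80:310,130:470]]),(800,270),interpolation=cv2.INTER_CUBIC)[:,:,::-1])
o=manip.get_obs();print(o['position'],o['clock'])
E
```

```text
[ 0.58136099 -0.2377383   0.19879221] 4.0
```

View pics/e.png

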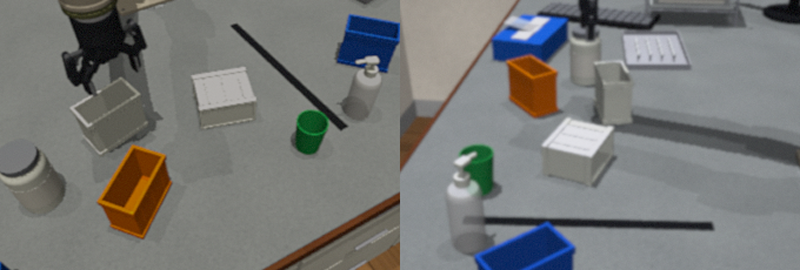

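T1 now lies on its side at (222,97) in the scene half, with its base toward the scene camera. Next I'll tip T2.

Request:
move_arm([
  [0,0,0,0,0.016,0,0.085],
  [0,0,0,0,0.016,0.05,0.085],
  [0,0,0,0,0.016,0.095,0.085],
  [0,0,0,0,0.016,0.114,0.085],
  [0,0,0,0,0.008,0.114,0.085],
  [0,0,0,0,-0.001,0.114,0.085],
  [0,0,0,0,-0.01,0.114,0.085],
  [0,0,0,0,-0.019,0.112,0.085],
  [0,0,0,0,-0.028,0.11,0.085],
  [0,0,0,0,-0.037,0.108,0.085],
])

```text
clock: 5.0
position: [0.5443, -0.2488, 0.092]
ee_rot: [0.616, 0.788, 0.0, 0.001]
ft_force: [0.8, 0.4, 0.8]
grip_width: 0.996
```

Request:
move_arm([
  [0,0,0,0,-0.008,-0.002,0.085],
  [0,0,0,0,-0.016,-0.004,0.085],
  [0,0,0,0,-0.024,-0.006,0.085],
  [0,0,0,0,-0.032,-0.008,0.085],
  [0,0,0,0,-0.036,-0.01,0.085],
  [0,0,0,0,-0.04,-0.012,0.085],
  [0,0,0,0,-0.04,-0.012,0.085],
  [0,0,0,0,0,-0.06,0.085],
  [0,0,0,0,0.0,-0.11,0.085],
  [0,0,0,0.0,0.0,-0.15,0.085],
])

```text
clock: 6.0
position: [0.5454, -0.247, 0.2418]
ee_rot: [0.615, 0.789, 0.0, -0.001]
ft_force: [0.5, -1.4, -0.2]
grip_width: 0.999
```

```bash
python3 - <<'E'
from h import *
a=save('scene','f0.png');b=save('side','f1.png')
cv2.imwrite('pics/f.png',cv2.resize(np.vstack([a[130:270,90:350],b[60:200,200:460]]),None,fx=2.1,fy=2.1,interpolation=cv2.INTER_CUBIC)[:,:,::-1])
o=manip.get_obs();print(o['position'],o['clock'])
E
```

```text
[ 0.54812871 -0.24873691  0.24841697] 6.1
```

View pics/f.png

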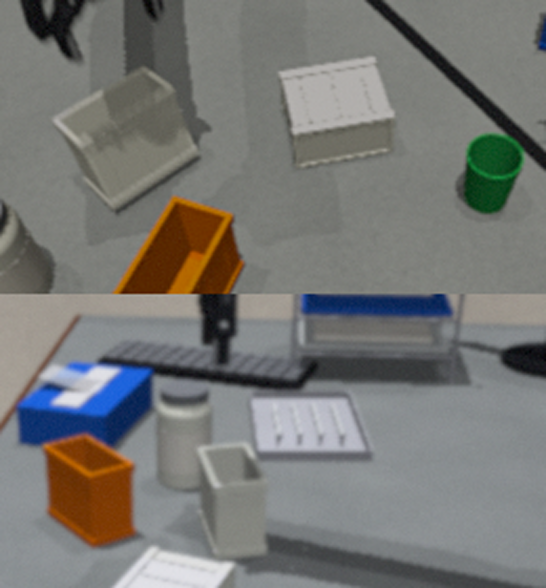

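T1's base, at (343,143), is blank, so T1 is the plain tub. T2 was rocking and fell back upright because the push was a little short. I'll look at it once it has settled.

```bash
python3 - <<'E'
from h import *
for i in range(8): b=cams.camera('wrist')
a=save('scene','g0.png');b=save('side','g1.png')
cv2.imwrite('pics/g.png',cv2.resize(np.hstack([a[140:260,90:290],b[110:230,200:400]]),None,fx=2,fy=2,interpolation=cv2.INTER_CUBIC)[:,:,::-1])
o=manip.get_obs();print(o['position'],o['clock'])
E
```

```text
[ 0.54435196 -0.24834371  0.24006313] 6.6
```

View pics/g.png

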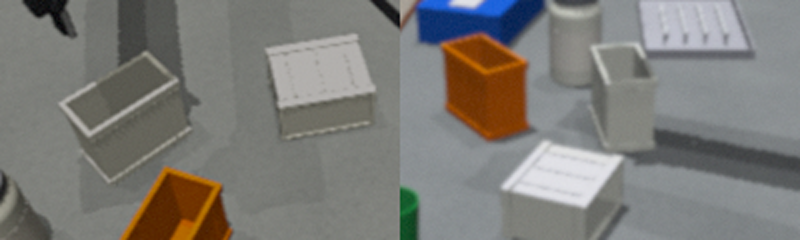

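```bash
python3 - <<'E'
from h import *
def pts(q,z=.11):
    q=np.array(q);e=np.roll(q,-1,0)-q;print(q.tolist(),q.mean(0).round(3),np.linalg.norm(e,axis=1).round(3),np.degrees(np.arctan2(e[:,1],e[:,0])).round())
pts([at('scene',90+u/2,140+v/2,.11)[:2] for u,v in [(61,103),(148,53),(179,80),(88,135)]])
pts([at('side',200+(u-400)/2,110+v/2,.11)[:2] for u,v in [(591,46),(636,42),(655,80),(609,84)]])
pts([at('scene',90+u/2,140+v/2,.072)[:2] for u,v in [(266,49),(357,37),(374,93),(279,105)]])
E
```

```text
[[0.5066, -0.3315], [0.4768, -0.2099], [0.5408, -0.1912], [0.571, -0.3162]] [ 0.524 -0.262] [0.125 0.067 0.129 0.066] [ 104.   16.  -76. -167.]
[[0.5698, -0.318], [0.505, -0.3401], [0.4722, -0.2094], [0.5332, -0.1896]] [ 0.52  -0.264] [0.068 0.135 0.064 0.134] [-161.  104.   18.  -74.]
[[0.5095, -0.0591], [0.5498, 0.0625], [0.6501, 0.0304], [0.6086, -0.0871]] [ 0.58  -0.013] [0.128 0.105 0.125 0.103] [  72.  -18. -109.  164.]
```

Request:
move_arm([
  [0,0,0,0,0.04,0.0,0.085],
  [0,0,0,0,0.04,0.05,0.085],
  [0,0,0,0,0.04,0.1,0.085],
  [0,0,0,0,0.04,0.145,0.085],
  [0,0,0,0,0.035,0.155,0.085],
  [0,0,0,0,0.025,0.155,0.085],
  [0,0,0,0,0.016,0.155,0.085],
  [0,0,0,0,0.007,0.153,0.085],
  [0,0,0,0,-0.002,0.151,0.085],
  [0,0,0,0,-0.011,0.149,0.085],
])

```text
clock: 7.6
position: [0.5337, -0.2517, 0.0934]
ee_rot: [0.616, 0.788, 0.0, 0.001]
ft_force: [1.1, 0.7, 0.6]
grip_width: 0.993
```

Request:
move_arm([
  [0,0,0,0,-0.009,-0.002,0.085],
  [0,0,0,0,-0.018,-0.004,0.085],
  [0,0,0,0,-0.027,-0.006,0.085],
  [0,0,0,0,-0.036,-0.008,0.085],
  [0,0,0,0,-0.045,-0.01,0.085],
  [0,0,0,0,-0.054,-0.012,0.085],
  [0,0,0,0,-0.06,-0.012,0.085],
  [0,0,0,0,-0.06,-0.012,0.085],
  [0,0,0,0,-0.03,-0.06,0.085],
  [0,0,0,0.0,0.0,-0.11,0.085],
])

```text
clock: 8.6
position: [0.5261, -0.2526, 0.1891]
ee_rot: [0.616, 0.788, -0.0, -0.001]
ft_force: [0.7, -0.2, 0.3]
grip_width: 0.996
```

```bash
python3 - <<'E'
from h import *
for i in range(8): b=cams.camera('wrist')
a=save('scene','i0.png');b=save('side','i1.png')
cv2.imwrite('pics/i.png',cv2.resize(np.hstack([a[110:250,60:290],b[90:230,230:460]]),None,fx=1.7,fy=1.7,interpolation=cv2.INTER_CUBIC)[:,:,::-1])
o=manip.get_obs();print(o['position'],o['clock'])
E
```

```text
[ 0.52567806 -0.25308305  0.18802467] 9.1
```

View pics/i.png

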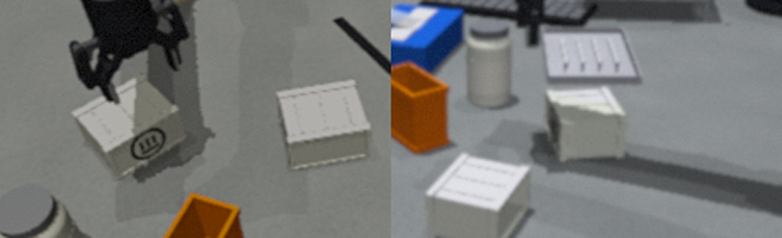

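The ring mark shows on T2's base at (148,143), so T2 is the marked tub. Both tubs now lie on their sides. I'll check T2's pose and then push it from its right-hand end.

```bash
python3 - <<'E'
from h import *
def pts(q):
    q=np.array(q);e=np.roll(q,-1,0)-q;print(q.tolist(),q.mean(0).round(3),np.linalg.norm(e,axis=1).round(3),np.degrees(np.arctan2(e[:,1],e[:,0])).round())
pts([at('scene',60+u/1.7,110+v/1.7,.072)[:2] for u,v in [(73,117),(142,78),(180,107),(108,149)]])
pts([at('side',230+(u-391)/1.7,90+v/1.7,.072)[:2] for u,v in [(546,92),(612,87),(625,121),(556,127)]])
E
```

```text
[[0.4026, -0.3632], [0.3699, -0.2418], [0.4635, -0.2082], [0.4935, -0.3319]] [ 0.432 -0.286] [0.126 0.099 0.127 0.096] [ 105.   20.  -76. -161.]
[[0.4937, -0.3313], [0.3794, -0.3654], [0.3612, -0.2304], [0.4711, -0.1958]] [ 0.426 -0.281] [0.119 0.136 0.115 0.137] [-163.   98.   17.  -81.]
```

Request:
move_arm([
  [0,0,0,-0.1,0,0,0.085],
  [0,0,30,-0.14,-0.07,0,0.085],
  [0,0,90,-0.14,-0.07,0,0.085],
  [0,0,90,-0.14,-0.07,0,0.085],
  [0,0,90,-0.14,-0.07,0,0.085],
  [0,0,90,-0.14,-0.07,0,0.085],
  [0,0,90,-0.14,-0.07,0,0.085],
  [0,0,90,-0.14,-0.07,0,0.085],
  [0,0,90,-0.14,-0.07,0,0.085],
  [0,0,90,-0.14,-0.07,0,0.085],
])

```text
clock: 10.1
position: [0.492, -0.4057, 0.1884]
ee_rot: [0.974, 0.227, -0.0, -0.0]
ft_force: [-1.4, -0.6, 0.2]
grip_width: 0.996
```

Request:
move_arm([
  [0,0,12,-0.024,-0.034,0,0.085],
  [0,0,12,-0.024,-0.034,0,0.085],
  [0,0,12,-0.024,-0.034,0.05,0.085],
  [0,0,12,-0.024,-0.034,0.1,0.085],
  [0,0,12,-0.024,-0.034,0.15,0.085],
  [0,0,12,-0.024,-0.034,0.168,0.085],
  [0,0,12,-0.024,-0.034,0.168,0.085],
])

```text
clock: 10.8
position: [0.4533, -0.3845, 0.0173]
ee_rot: [0.992, 0.127, -0.002, -0.002]
ft_force: [-0.0, 0.7, 0.7]
grip_width: 0.996
```

Request:
move_arm([
  [0,0,0,0,-0.015,0,0.085],
  [0,0,0,0,-0.026,0,0.085],
  [0,0,0,0,-0.04,0,0.085],
  [0,0,1,0,-0.06,0,0.085],
  [0,0,2,0.001,-0.08,0,0.085],
  [0,0,3,0.003,-0.1,0,0.085],
  [0,0,4,0.004,-0.12,0,0.085],
  [0,0,5,0.006,-0.14,0,0.085],
  [0,0,6.5,0.008,-0.16,0,0.085],
  [0,0,8,0.01,-0.18,0,0.085],
])

```text
clock: 11.8
position: [0.4201, -0.2087, 0.022]
ee_rot: [0.998, 0.058, 0.001, 0.001]
ft_force: [-0.4, -2.0, 1.6]
grip_width: 0.997
```

```bash
python3 - <<'E'
from h import *
a=save('scene','j0.png');b=save('side','j1.png')
cv2.imwrite('pics/j.png',cv2.resize(np.hstack([a[60:250,100:330],b[90:280,230:460]]),None,fx=1.7,fy=1.7,interpolation=cv2.INTER_CUBIC)[:,:,::-1])
o=manip.get_obs();print(o['position'],R.from_quat(o['ee_rot']).as_matrix()[:,0],o['clock'])
E
```

```text
[ 0.41997931 -0.20684691  0.02173796] [9.92960249e-01 1.18444097e-01 9.69012675e-04] 11.9
```

View pics/j.png

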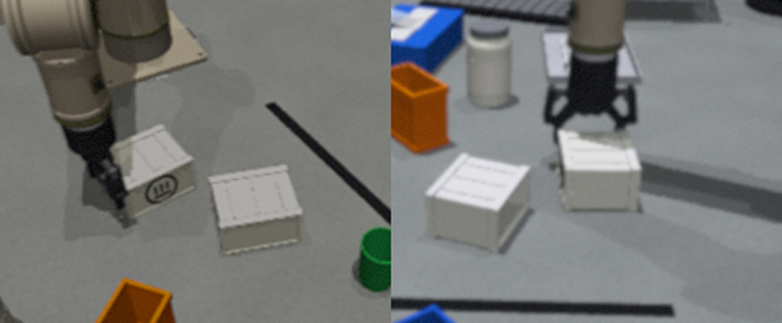

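The tub is pushing square on both fingers. In the scene half it is at (155,170), clear of the plain tub by about 40 mm. I'll continue.

Request:
move_arm([
  [0,0,0,0.001,-0.018,0,0.085],
  [0,0,0,0.002,-0.037,0,0.085],
  [0,0,0,0.004,-0.056,0,0.085],
  [0,0,0,0.005,-0.075,0,0.085],
  [0,0,0.5,0.006,-0.094,0,0.085],
  [0,0,1,0.008,-0.113,0,0.085],
  [0,0,1,0.009,-0.132,0,0.085],
  [0,0,1,0.01,-0.151,0,0.085],
  [0,0,1,0.011,-0.17,0,0.085],
  [0,0,1,0.012,-0.19,0,0.085],
])

```text
clock: 12.9
position: [0.4103, -0.0193, 0.0217]
ee_rot: [0.999, 0.049, 0.001, 0.0]
ft_force: [0.4, -0.9, 0.2]
grip_width: 0.993
```

Request:
move_arm([
  [0,0,0,0.001,-0.018,0,0.085],
  [0,0,0,0.001,-0.037,0,0.085],
  [0,0,0,0.002,-0.056,0,0.085],
  [0,0,0,0.002,-0.075,0,0.085],
  [0,0,0,0.003,-0.09,0,0.085],
  [0,0,0,0.003,-0.1,0,0.085],
  [0,0,0,0.003,-0.1,0,0.085],
])

```text
clock: 13.6
position: [0.4033, 0.0813, 0.0214]
ee_rot: [0.999, 0.05, 0.001, -0.0]
ft_force: [-0.3, -0.2, -0.2]
grip_width: 0.993
```

```bash
python3 - <<'E'
from h import *
a=save('scene','k0.png');b=save('side','k1.png')
cv2.imwrite('pics/k.png',cv2.resize(np.hstack([a[40:190,180:410],b[170:320,250:480]]),None,fx=1.7,fy=1.7,interpolation=cv2.INTER_CUBIC)[:,:,::-1])
o=manip.get_obs();print(o['position'],R.from_quat(o['ee_rot']).as_matrix()[:,0],o['clock'])
E
```

```text
[0.40312282 0.07995209 0.02113482] [9.95140659e-01 9.84628173e-02 3.76648384e-04] 13.7
```

View pics/k.png

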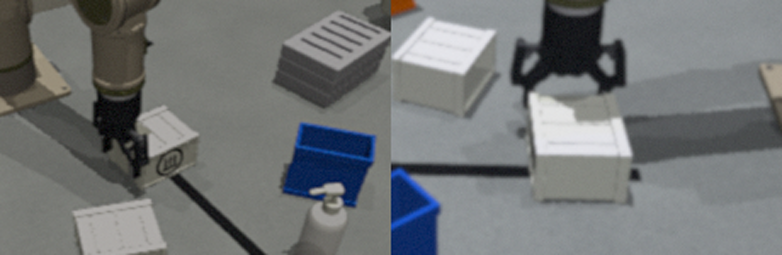

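```bash
python3 - <<'E'
from h import *
for u,v,z in [(534,198,0),(630,200,0),(527,95,.072),(618,93,.072),(531,152,.072),(630,150,.072)]: print(at('side',250+(u-391)/1.7,170+v/1.7,z))
# tape edges, at tape row columns, side & original pictures
for f,n in (('a0.png','scene'),('a1.png','side')):
    g=cv2.cvtColor(cv2.imread('pics/'+f),cv2.COLOR_BGR2GRAY)
    for x in (.38,.46,.55):
        ys=np.arange(.12,.24,.001); v=np.array([g[int(round(p[1])),int(round(p[0]))] for p in (proj(n,[x,y,0]) for y in ys)])
        d=ys[v<55]; print(n,x,d.min().round(3) if len(d) else None,d.max().round(3) if len(d) else None)
E
```

```text
[0.4373 0.2213 0.    ]
[0.323  0.2093 0.    ]
[0.4531 0.1052 0.072 ]
[0.337  0.0856 0.072 ]
[0.4445 0.225  0.072 ]
[0.3304 0.206  0.072 ]
scene 0.38 0.157 0.227
scene 0.46 0.164 0.182
scene 0.55 0.174 0.191
side 0.38 0.155 0.171
side 0.46 0.162 0.178
side 0.55 0.174 0.187
```

Request:
move_arm([
  [0,0,0,0.001,-0.018,0,0.085],
  [0,0,0,0.002,-0.036,0,0.085],
  [0,0,0,0.003,-0.054,0,0.085],
  [0,0,0,0.004,-0.072,0,0.085],
  [0,0,0,0.005,-0.086,0,0.085],
  [0,0,0,0.005,-0.096,0,0.085],
  [0,0,0,0.005,-0.102,0,0.085],
  [0,0,0,0.005,-0.102,0,0.085],
  [0,0,0,0.005,-0.085,0,0.085],
  [0,0,0,0.005,-0.05,0,0.085],
])

```text
clock: 14.7
position: [0.403, 0.1316, 0.0211]
ee_rot: [0.999, 0.051, 0.0, -0.001]
ft_force: [1.1, -0.4, -1.0]
grip_width: 0.995
```

Request:
move_arm([
  [0,0,0,0.05,0.05,-0.02,0.085],
  [0,0,0,0.05,0.1,-0.07,0.085],
  [0,0,0,0.05,0.15,-0.12,0.085],
  [0,0,0,0.05,0.17,-0.17,0.085],
  [0,0,0,0.05,0.17,-0.17,0.085],
  [0,0,0,0.05,0.17,-0.17,0.085],
])

```text
clock: 15.3
position: [0.4715, -0.0378, 0.1957]
ee_rot: [0.999, 0.047, 0.004, 0.001]
ft_force: [0.7, 0.2, -0.1]
grip_width: 0.993
```

```bash
python3 - <<'E'
from h import *
a=save('scene','l0.png');b=save('side','l1.png')
cv2.imwrite('pics/l.png',np.vstack([cv2.resize(a[40:290,50:450],(800,500)[:2])[:, :, ::-1][:300], cv2.resize(b[170:320,180:580],None,fx=800/332,fy=2)[:, :800, ::-1]]))
o=manip.get_obs();print(o['position'],o['clock'])
E
```

```text
[ 0.47009918 -0.03501235  0.19216412] 15.4
```

View pics/l.png

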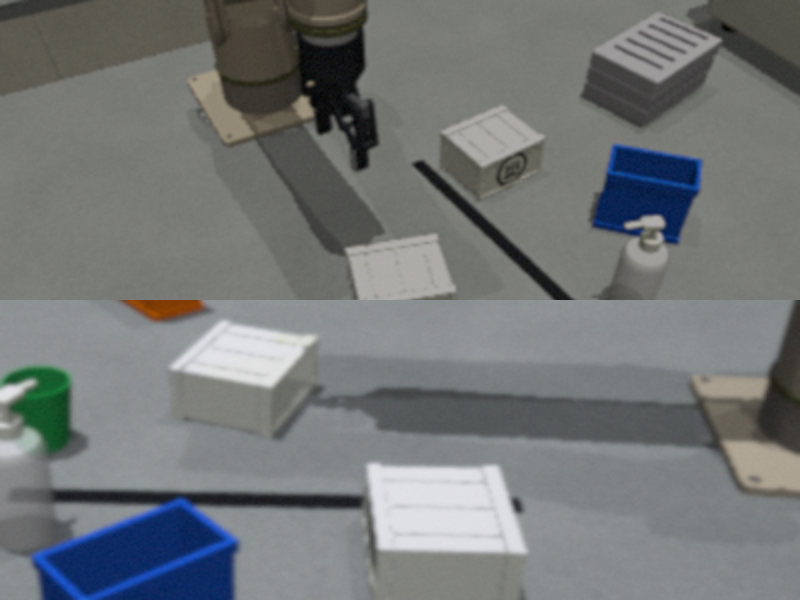

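```bash
python3 - <<'E'
from h import *
for l,u,v,z in [('near-base bottom',483,195,0),('base far bottom',542,160,0),('near rim bottom',445,168,0),('top near base',482,167,.072),('top near rim',441,141,.072),('tape L',430,163,0),('tape L',470,193,0),('tape L',500,219,0)]: print(l,at('scene',50+u/2,40+v/2,z))
for u,v in [(367,466),(498,467)]: print('side top near',at('side',180+u*.415,170+(v-300)/2,.072))
E
```

```text
near-base bottom [0.44  0.214 0.   ]
base far bottom [0.413  0.3501 0.    ]
near rim bottom [0.3509 0.1943 0.    ]
top near base [0.4514 0.1988 0.072 ]
top near rim [0.365 0.176 0.072]
tape L [0.327  0.1786 0.    ]
tape L [0.4255 0.198  0.    ]
tape L [0.5009 0.2071 0.    ]
side top near [0.4452 0.2038 0.072 ]
side top near [0.337  0.1912 0.072 ]
```

```bash
python3 - <<'E'
from h import *
a=cv2.imread('pics/a0.png').astype(int);l=cv2.imread('pics/l0.png').astype(int)
for n,(x,y) in dict(wipes=(84,250),beaker=(324,212),pump=(368,175),orange=(175,263),blue=(375,138)).items():
    s=np.s_[y-35:y+35,x-28:x+28]; print(n,np.abs(a[s]-l[s]).mean().round(1),np.percentile(np.abs(a[s]-l[s]),99))
o=manip.get_obs();print(o['clock'],np.abs(o['joint_velocities']).max())
manip.hand_in()
E
```

```text
wipes 3.4 7.0
beaker 3.7 11.0
pump 3.5 9.0
orange 2.7 9.0
blue 3.7 13.0
15.4 0.057054742184147175
the job is handed in; nothing more can be done
```

I tipped both white tubs onto a 130 mm side with the fingertips. The round mark was under the right-hand tub, and the other tub's base was blank. I pushed the marked tub, still on its side, across the tape and handed the job in at 15.4 s with the arm clear of everything.

- **Tipping:** the first push on the right-hand tub was too short and it rocked back upright. It had not shifted, and the second push tipped it over.
- **Position past the tape:** the marked tub's near face is clear of the tape by about 11–22 mm, going by the scene camera, the side camera and the tool position. One reading disagreed: the upper corners in the scene image put the gap near zero. I trusted the others because the picture shows bare counter between the tub and the tape.
- **Plain tub:** it lies on the near side, at about (0.58, -0.01).
- **Other objects:** comparing the first and last pictures showed only noise around the wipes, beaker, pump bottle, orange tub and blue tub, so none of them moved.

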